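# Shut the drain valve with its flat-tanged key

## Task

Take the flat-ended key out of its stand, thread it down through the guide bore of the drain valve, feeling gently for the angle at which its flat tang drops into the slot of the spindle, and push it fully home. Then turn it clockwise (seen from above) until the valve is shut against its stop, and leave the key standing there, fully home. Do not force the key, and do not disturb the other things on the bench.

Things in the scene. Friction and masses are not known exactly. Their poses are not given: they have to be found in the camera images.
- key: Loose upright key, 0.18 to 0.29 kg, 96 mm tall. Origin: centre of the tang's foot; z up. From the foot up: flat steel tang 20 mm (x) by 10 mm (y), 22.4 mm over corners, 42 mm long, foot chamfered 0.6 mm; round collar 36 mm wide from 42 to 50 mm; neck 12 mm wide to 60 mm; wing grip to 96 mm. It starts in the stand's hole, collar on the stand's top, at any yaw.
- key_grip (a point): Middle of the key's grey plastic wing grip, 78 mm above the key's origin. The grip is 52 mm long in the key's x, 14 mm thick in y (pinch it across y), 36 mm tall. Axes as the key's.
- stand: White plastic block fixed to the bench, 85 x 85 mm, 56 mm tall, with a round hole 24.6 mm wide, 46 mm deep, in the middle of its top; the key stands in it. Origin: centre of its underside, z up.
- valve: Steel drain valve fixed to the bench. Origin: on the axis of its bore, at the bench surface; z up. Pipe and flanges run along y, 160 mm over all, up to 63 mm high. Base plate 110 (x) x 130 (y) x 8 mm. The square bonnet, 56 x 56 mm, rises to 85 mm. Fully home: the key's collar rests on the bonnet's top, the key's origin 43 mm above the valve's.
- bore_mouth (a point): Centre of the round guide bore in the flat top of the valve's bonnet, 85 mm above the bench; the bore is 23.6 mm wide with a 1.5 mm chamfer, and leads 18 mm down to the spindle. Axes as the valve's. Forcing means more than 45 N in all between key and valve; pressing, a side load and a twist add up, and 0.4 N m against the stop gives that alone.
- spindle_face (a point): Where the brass spindle's face lies when not pressed (fixed point in the valve, 67 mm above the bench, on the bore's axis; axes as the valve's, they do not show the spindle's angle). A slot 21.5 x 11.5 mm, 23 mm deep, goes down through it. It yields up to 6 mm on a spring (2 N to start, then 1 N per mm, then a hard end) and springs back when the key's tang matches and enters.
- shut_stop (a point): On the bore axis, axes as the valve. The spindle turns between two stops, rubbing 0.10 N m. Shut, its clockwise stop: slot along this x (across the pipe). Open: 1.35 rad counter-clockwise of that. It starts 0 to 0.9 rad clockwise of open, unmeasured. Key enters within 0.08 rad of a match, either way round, with 0.08 rad play when home. Turning while pressing under 6 N does not carry it.
- beaker: Bystander, not to be disturbed: glass beaker, 70 mm wide, 90 mm tall. Origin: centre of its underside.
- jug: Bystander, not to be disturbed: clear plastic jug, 90 mm wide, 120 mm tall, handle to one side. Origin: centre of its underside.
- reagent: Bystander, not to be disturbed: amber glass bottle, 60 mm wide, 130 mm tall. Origin: centre of its underside.
- dish: Bystander, not to be disturbed: white porcelain bowl, 100 mm wide, 30 mm tall. Origin: centre of its underside.
- stopper: Bystander, not to be disturbed: brown cork bung, 38 mm wide, 30 mm tall. Origin: centre of its underside.
- spanner: Bystander, not to be disturbed: steel open spanner lying flat, 160 mm long. Origin: centre of its underside at mid-length.
- weight: Bystander, not to be disturbed: brass weight, a cylinder 32 mm wide, 40 mm tall. Origin: centre of its underside.
Things that resemble listed ones, but are neither listed nor needed, are in the scene too. Leave any blue or purple look-alike of the key alone.

How it is judged:
On the way, in this order (a step that is already met when the one before it is completed fails the run):
1. the key is out of its stand (height (world z) of key above 0.06 m and horizontal distance between key and stand above 0.06 m), for 0.1 s.
2. the key is fully home in the valve, its tang in the spindle (z of key in the frame of valve between 0.038 and 0.047 m and horizontal distance between key and valve below 0.004 m and angle between key's own z axis and vertical below 0.1 rad), for 0.2 s.
At the end, for the whole second after the job is handed in: The key stands upright in the valve (within 0.1 rad), on its axis within 4 mm, collar down on the bonnet (origin 38 to 47 mm above the valve's origin), at rest and let go, and the spindle is shut: the key's x axis is parallel to the valve's x axis within 0.16 rad, either way round (all of step 2 and angle between the x axis of key and the x axis of valve, either way round below 0.16 rad and linear speed of key below 0.02 m/s and angular speed of key below 0.2 rad/s and contact force between the fingers and key below 0.1 N); the robot touches nothing.
It fails at once if the key is forced: more than 45 N between key and valve (contact force between key and valve above 45 N).
It fails at once if a bystander is pushed more than 25 mm from its place or tipped over (distance of any of beaker, jug, reagent, dish, stopper, spanner, weight from where it was at the start of the episode above 0.025 m or angle between any of beaker, jug, reagent, dish, stopper, weight's own z axis and vertical above 0.5 rad).
It also fails if it takes over 72 s, if anything falls off the work surface, if the arm or the gripper's body presses on something with over 40 N, if the wrist force passes 120 N, or if a joint passes its speed limit or range.

## Robot

A 6-joint arm with a two-finger parallel gripper is mounted at the origin on the work surface. World frame = base frame: x ahead of the robot, y to its left, z up, the work surface at z = 0. Lengths are in m, angles in rad, forces in N, time in s.
With the tool pointing down it reaches from about 0.35 to 0.875 m from the base axis. Payload 15.5 kg.
Tool frame: the origin (TCP) lies midway between the tips of the shut fingers; the grasp point (between the pads) lies 19 mm behind it; z points along the fingers, y is the line along which they close (so a half turn about z gives the same grasp; the last joint's range is limited). The gripper opens to 85 mm and grips with 20 to 120 N. Pads are 22 mm wide; open, the fingers measure 114 mm over their backs; the gripper's body (76 mm by 85 mm) begins 54 mm behind the grasp point. The pads swing forward as they close: fully open they stand 13 mm farther back than shut.
Start: joints at [1.062, 0.494, 1.345, -0, 1.302, -0.096], TCP at [0.251, 0.573, 0.205] pointing down, gripper open.
Joint ranges: [-2.91, 2.91], [-0.82, 2.16], [0.22, 2.67], [-1.22, 4.37], [0.12, 2.79], [-3.08, 3.08]. Speed limits (rad/s): [1.89, 1.89, 2.57, 3.01, 3.01, 3.01].

## Interface

Orientations are given as a unit quaternion [x, y, z, w].
In Python, from station import bot gives the robot as it stands. The module is installed in compiled form; this text tells all that it offers.
- The arm moves only by the tool move_arm, never from a script. Its argument "plan" is a list of rows, each a list of 3 entries, a list of its own where there are three numbers: the turn, a rotation vector about the tool's x, y, z in parts of the range, where 1.0 means 360 degrees, then the shift along the tool's x, y, z in shares of 600 mm (1.0 is 600 mm), then the finger opening in mm, from 0 to 85.4. In form: [[[wx, wy, wz], [dx, dy, dz], jaw], ...]. A call has 1 to 12 rows; each row is the pose to reach, as a shift and turn from the pose commanded when the call began, along the tool's axes at that moment; what a row does not reach only later rows make up. A row lasts 1/10 s, in which the tool goes at most 50 mm and 8.59 degrees, less where a joint would pass 70% of its speed; a pose out of reach is approached as far as the arm can. A shift or turn number past 1, either way, is cut back to 1. A call with a gripper value outside its range is refused whole. The fingers move at their own pace and stop on an object; the grip force is fixed at half the most. Time passes only in rows, so rows that repeat a pose let the fingers close. It gives the time, the measured TCP pose, the force, the opening and the grip force at its end, in the units of the state.
- bot.state(): the state, without advancing time (a new reading comes with each control period).
- bot.snapshot(name): name is "scene" or "top" or "wrist"; returns (picture, depth): 480x640x3 uint8, red, green, blue; 480x640 float32, m along the optical axis (not along the pixel's ray), 0 where there is no reading.
- bot.camera_params(name): a dict with "mtx" (3x3 intrinsics, pixels), "k1" (the pictures are not rectified: a ray, as slopes to the right and down, at radius r is drawn at 1 + k1 r^2 times it, then the intrinsics apply), "R" (3x3) and "t" (3): a world point X has camera coordinates R X + t. Camera axes: x right, y down, z forward; pixel columns grow to the right and rows downward; lengths in m; the calibration is good to about 2 mm. A picture is of the moment at which its call begins: read the wrist's pose just before it. camera_params takes no time and is no camera call; for the wrist camera it gives the pose at the moment of the call.
- bot.close_job(): hands the job in; it is judged then, once.
Trained networks look in the newest picture that a camera, given by its name, has taken for a name from the list of things; names that differ only in an ending like _2 or _b are one class to them, and where a whole thing is asked for, a point or a joint stands for the part that bears it (a point fixed in the world has none). Each returns a list of dicts, best first, with "conf" (0 to 1); they miss things now and then, are a little off and sometimes report something else, mostly with a low value. They report only what shows in the picture. A call takes as long as a camera call. They do not tell look-alikes from the thing itself.
- bot.look_for(camera, name): "at" ([x, y, z] in m, in world coordinates, good to about 4 mm: the middle of the surface that is visible of it).
The state is a dict: "t": time; "joints": joint angles; "dq": joint speeds; "effort": joint torques, N m; "tool_pos": TCP position; "tcp_rot": TCP orientation; "ft_force": force on the tool from outside, world axes, zero at the start; "moment": the same for the moment, N m; "width": opening from 0.0 (shut) to 1.0 (fully open); "gripper_force": force on a finger pad.
Only numpy, scipy, OpenCV 4.12 (cv2) and the standard library are available. Lean on these libraries where they do the work, as an engineer would, in place of code of your own. Each camera call takes 0.05 s, during which the arm holds its last target. There are 200 camera calls.

## Working session

There is one attempt and no reset: what is moved stays moved. The work goes in short steps, Python scripts to look and compute and a tool call to move; the robot and the scene stay as the last step left them, time stands still between calls to the robot, and variables do not carry over. Pictures are saved under pics/ and viewed, at most 10 in all, crops included, and the job is handed in when it is done.

Besides the shell and the picture viewer there is one more tool, called after "Request:" as name([rows], argument=value, ...), one row to a line, values as JSON. move_arm: Moves the arm, as the interface text tells. Its arguments: {"type":"object","properties":{"plan":{"type":"array","items":{"type":"array"}}},"required":["plan"]}

```bash
mkdir -p pics; cat > h.py <<'E'
import numpy as np, cv2
from station import bot
from scipy.spatial.transform import Rotation as Ro
def ray_pts(cam, uv, z=None, depth=None, P=None):
    P=P or bot.camera_params(cam); K=np.array(P["mtx"]); 
    d=cv2.undistortPoints(np.array(uv,float).reshape(-1,1,2),K,np.array([P["k1"],0,0,0.])).reshape(-1,2)
    d=np.c_[d,np.ones(len(d))]; R=np.array(P["R"]);t=np.array(P["t"])
    if depth is not None: return (d*np.array(depth)[:,None]-t)@R
    c=-R.T@t; w=d@R
    return c+w*((z-c[2])/w[:,2])[:,None]
def save(im,n): cv2.imwrite("pics/"+n,im[...,::-1])
def proj(cam,X):
    P=bot.camera_params(cam); return cv2.projectPoints(np.array(X,float).reshape(-1,3),cv2.Rodrigues(np.array(P["R"]))[0],np.array(P["t"]),np.array(P["mtx"]),np.array([P["k1"],0,0,0.]))[0].reshape(-1,2)
E
python3 - <<'E'
from h import *
print(bot.state())
for c in ("top","scene"):
    im,d=bot.snapshot(c); save(im,c+"0.png")
    for n in ["key","stand","valve","beaker","jug","reagent","dish","stopper","spanner","weight"] if c=="top" else ["key","stand","valve"]:
        for o in bot.look_for(c,n): print(c,n,round(o["conf"],2),np.round(o["at"],3),proj(c,o["at"]).round().tolist())
E
```

```text
{'t': 0.0, 'joints': array([ 1.06247826e+00,  4.94206277e-01,  1.34612591e+00, -1.67172073e-05,
        1.30247947e+00, -9.55246411e-02]), 'dq': array([ 5.50673109e-04, -1.49445817e-03,  4.93459942e-04,  9.29198075e-04,
       -1.02651943e-03, -2.38164929e-05]), 'effort': array([-3.33352349e-03, -8.82156730e+01, -3.83869779e+01, -4.83368040e-04,
        1.01605064e-02, -1.44746423e-06]), 'tool_pos': array([0.25055998, 0.57215837, 0.20398768]), 'tcp_rot': array([ 2.04932217e-01,  9.78775978e-01, -5.84328089e-04, -1.73544793e-04]), 'ft_force': array([-0.90290156,  0.67608627,  0.37070186]), 'moment': array([ 0.01639497, -0.00756388, -0.02573049]), 'gripper_force': 0.0, 'width': 1.0023883635061892}
top key 0.82 [0.533 0.338 0.088] [[190.0, 277.0]]
top key 0.79 [0.538 0.225 0.11 ] [[243.0, 273.0]]
top key 0.78 [0.417 0.248 0.091] [[232.0, 333.0]]
top key 0.55 [ 0.717 -0.25   0.091] [[468.0, 189.0]]
top key 0.42 [0.536 0.224 0.054] [[247.0, 278.0]]
top key 0.23 [ 0.489 -0.184  0.037] [[438.0, 299.0]]
top stand 0.47 [0.541 0.22  0.11 ] [[245.0, 271.0]]
top valve 0.76 [ 0.489 -0.182  0.038]
[... 185 characters left out ...]
p jug 0.63 [0.756 0.154 0.051] [[280.0, 179.0]]
top reagent 0.77 [ 0.716 -0.248  0.089] [[467.0, 190.0]]
top reagent 0.57 [ 0.561 -0.026  0.028] [[363.0, 267.0]]
top dish 0.98 [0.655 0.018 0.015] [[343.0, 227.0]]
top stopper 0.53 [ 0.564 -0.021  0.029] [[361.0, 266.0]]
top spanner 0.87 [ 0.438 -0.012  0.006] [[357.0, 325.0]]
top weight 0.75 [0.63  0.367 0.042] [[183.0, 236.0]]
scene key 0.9 [0.433 0.243 0.066] [[323.0, 164.0]]
scene key 0.76 [0.547 0.339 0.068] [[388.0, 167.0]]
scene key 0.66 [0.55  0.225 0.089] [[355.0, 184.0]]
scene key 0.16 [ 0.514 -0.198  0.042] [[179.0, 302.0]]
scene stand 0.97 [0.568 0.208 0.052] [[354.0, 204.0]]
scene stand 0.69 [ 0.768 -0.071  0.058] [[326.0, 343.0]]
```

View pics/top0.png

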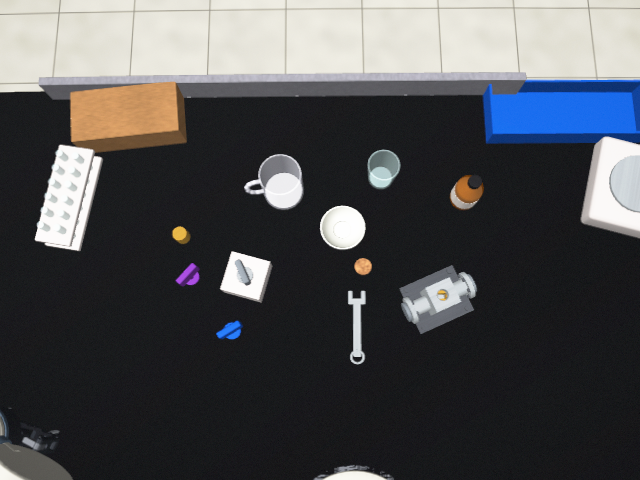

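View pics/scene0.png

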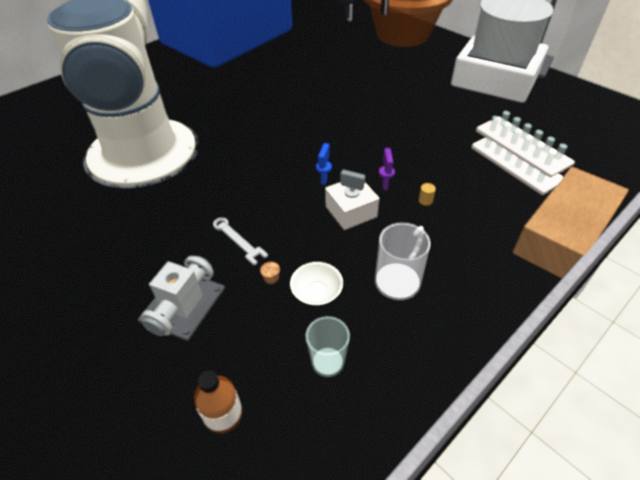

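The key in question is the grey one in the white stand at top (243,273). Look-alikes are the blue one at (230,330) and the purple one at (188,275). I'll go to the grey key and check it up close.

```bash
cat >> h.py <<'E'
def pose(s=None):
    s=s or bot.state(); return np.array(s["tool_pos"]),Ro.from_quat(s["tcp_rot"])
def go(pos,yaw,s=None):
    """yaw: world angle of tool y axis, tool down"""
    p,R=pose(s); y=np.array([np.cos(yaw),np.sin(yaw),0]); z=np.array([0,0,-1.]); x=np.cross(y,z)
    G=Ro.from_matrix(np.c_[x,y,z]); w=(R.inv()*G).as_rotvec(degrees=True); d=R.inv().apply(np.array(pos)-p)*1000
    print("turn",w.round(2),"shift",d.round(1),"rows>=",max(np.linalg.norm(w)/8.59,np.linalg.norm(d)/50).round(1))
def yawy(): 
    y=pose()[1].as_matrix()[:,1]; return np.arctan2(y[1],y[0])
E
python3 - <<'E'
from h import *
P=bot.camera_params("wrist");R=np.array(P["R"]);t=np.array(P["t"]);p,Rt=pose()
print("cam in tool",Rt.inv().apply(-R.T@t-p),"axes",(R@Rt.as_matrix()).round(2),P["mtx"],yawy())
c=Rt.inv().apply(-R.T@t-p)
for tgt in ([0.535,0.223],[0.488,-0.183]):
  f=Rt.inv().apply(R[2]);print(f)
go([0.51,0.24,0.30],yawy())
E
```

```text
cam in tool [ 0.08429993 -0.00084884 -0.16917107] axes [[ 0.    1.   -0.  ]
 [-0.95  0.   -0.33]
 [-0.33  0.    0.95]] [[427.81637391   0.         321.14662271]
 [  0.         427.81637391 239.54345809]
 [  0.           0.           1.        ]] 1.1579516091471673
[-3.27043955e-01  6.56834041e-04  9.45008900e-01]
[-3.27043955e-01  6.56834041e-04  9.45008900e-01]
turn [ 0. -0.  0.] shift [-370.9 -200.6  -95.4] rows>= 8.6
```

The rows are not in the units I measure in: shifts go in shares of 600 mm and turns go in shares of 360 degrees. I convert before sending: -370 mm is -0.6167, -200 mm is -0.3333.

Request:
move_arm([
  [[0,0,0],[-0.0667,-0.0333,-0.0167],85],
  [[0,0,0],[-0.1333,-0.0717,-0.0333],85],
  [[0,0,0],[-0.2,-0.1083,-0.05],85],
  [[0,0,0],[-0.2667,-0.1433,-0.0667],85],
  [[0,0,0],[-0.3333,-0.18,-0.0833],85],
  [[0,0,0],[-0.4,-0.2167,-0.1],85],
  [[0,0,0],[-0.4667,-0.2517,-0.1167],85],
  [[0,0,0],[-0.5333,-0.2883,-0.1333],85],
  [[0,0,0],[-0.5833,-0.315,-0.1467],85],
  [[0,0,0],[-0.6083,-0.33,-0.155],85],
  [[0,0,0],[-0.6167,-0.3333,-0.1583],85],
  [[0,0,0],[-0.6167,-0.3333,-0.1583],85],
])

```text
t: 1.95
tool_pos: [0.5097, 0.2407, 0.2997]
tcp_rot: [0.205, 0.979, 0.0, 0.0]
ft_force: [0.0, 0.1, -0.7]
width: 0.995
gripper_force: 0.0
```

```bash
python3 - <<'E'
from h import *
print(pose()[0],bot.state()["t"],yawy())
im,d=bot.snapshot("wrist"); save(im,"w1.png"); np.savez("w1.npz",im=im,d=d,**{k:np.array(v) for k,v in bot.camera_params("wrist").items()})
for n in ("key","key_grip","stand"):
    for o in bot.look_for("wrist",n): print(n,round(o["conf"],2),np.round(o["at"],4),proj("wrist",o["at"]).round().tolist())
E
```

```text
[0.5096644  0.24071167 0.29968588] 1.95 1.1570483623413974
key 0.9 [0.5386 0.2338 0.1053] [[327.0, 228.0]]
key 0.64 [0.4283 0.2549 0.0934] [[298.0, 99.0]]
key 0.56 [0.5374 0.3404 0.0891] [[436.0, 176.0]]
key_grip 0.87 [0.4249 0.2531 0.0978] [[294.0, 96.0]]
key_grip 0.73 [0.54   0.3365 0.0875] [[432.0, 180.0]]
key_grip 0.64 [0.5345 0.2286 0.1093] [[320.0, 228.0]]
stand 0.88 [0.529  0.2301 0.053 ] [[319.0, 205.0]]
stand 0.17 [ 0.5072 -0.1415  0.0094] [[32.0, 300.0]]
```

View pics/w1.png

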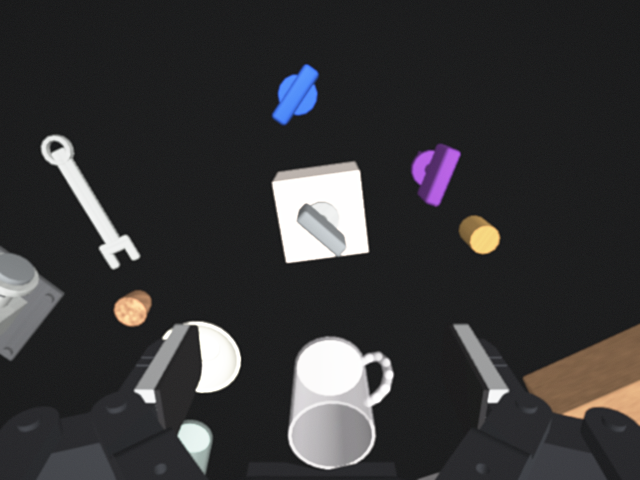

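The picture shows the grey key in the stand at (322,230), with its grip running diagonally. The blue key is at (297,95) and the purple one at (437,175). Next I'll measure the grip and stand from the depth image.

```bash
cat >> h.py <<'E'
def cloud(cam,box=None,snap=None):
    im,d=snap or bot.snapshot(cam); P=bot.camera_params(cam)
    v,u=np.nonzero(d>0); X=ray_pts(cam,np.c_[u,v],depth=d[v,u],P=P)
    return im,d,u,v,X
def rect(X):
    r=cv2.minAreaRect((X[:,:2]*1000).astype(np.float32)); return r
E
cat > k.py <<'E'
from h import *
p=pose()
im,d,u,v,X=cloud("wrist")
near=np.hypot(X[:,0]-.536,X[:,1]-.228)<.07
for a,b in((.10,.125),(.045,.065)):
    m=near&(X[:,2]>a)&(X[:,2]<b); print(a,m.sum(),X[m].mean(0).round(4),np.median(X[m,2]).round(4),rect(X[m]))
m=near&(X[:,2]>.10)&(X[:,2]<.125)
Y=X[m][:,:2]; w=np.linalg.svd(Y-Y.mean(0))[2][0]; print("grip axis yaw",np.degrees(np.arctan2(w[1],w[0])))
# top-plane only via rays at z = .110 of grey mask
cv2.imwrite("pics/kc.png",cv2.resize(im[140:290,240:400][...,::-1],(640,600)))
E
python3 k.py
```

```text
0.1 953 [0.5403 0.2269 0.1088] 0.1094 ((541.5474853515625, 226.48902893066406), (51.40050506591797, 14.472068786621094), 23.95224380493164)
0.045 5733 [0.5368 0.2286 0.0562] 0.0559 ((542.0811767578125, 226.40570068359375), (85.1805419921875, 85.7697525024414), 74.28404998779297)
grip axis yaw 24.284481864950667
```

View pics/kc.png

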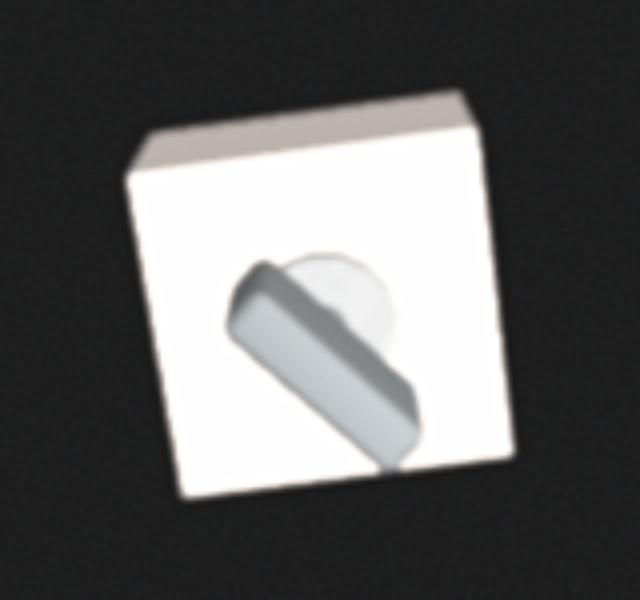

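Converted, -397 mm is -0.6617, -380 mm is -0.6333.

Request:
move_arm([
  [[0,0,0],[-0.0183,-0.07,0],85],
  [[0,0,0],[-0.0367,-0.1417,0],85],
  [[0,0,0],[-0.0567,-0.2167,0],85],
  [[0,0,0],[-0.0767,-0.2917,0],85],
  [[0,0,0],[-0.095,-0.3667,0],85],
  [[0,0,0],[-0.115,-0.4417,0],85],
  [[0,0,0],[-0.1333,-0.5167,0],85],
  [[0,0,0],[-0.15,-0.5833,0],85],
  [[0,0,0],[-0.1633,-0.6333,0],85],
  [[0,0,0],[-0.1717,-0.6617,0],85],
  [[0,0,0],[-0.1717,-0.6617,0],85],
  [[0,0,0],[-0.1717,-0.6617,0],85],
])

```text
t: 3.4
tool_pos: [0.4445, -0.1635, 0.2995]
tcp_rot: [0.205, 0.979, 0.0, -0.0]
ft_force: [-0.0, 0.7, 0.1]
width: 0.997
gripper_force: 0.0
```

```bash
cat > v.py <<'E'
from h import *
import sys
s=bot.state(); print(s["tool_pos"],s["joints"].round(3),yawy())
im,d,u,v,X=cloud("wrist")
save(im,sys.argv[1])
near=np.hypot(X[:,0]-.488,X[:,1]+.183)<.09
m=near&(X[:,2]>.080)&(X[:,2]<.092); print(m.sum(),np.median(X[m,2]),rect(X[m]))
print("pipe",rect(X[near&(X[:,2]<.011)&(X[:,2]>.005)]))
for n in ("bore_mouth","valve"):
    for o in bot.look_for("wrist",n): print(n,round(o["conf"],2),np.round(o["at"],4),proj("wrist",o["at"]).round().tolist())
E
python3 v.py v1.png
```

```text
[ 0.4444719  -0.16352946  0.29946329] [-0.479  0.187  1.554  0.     1.4   -1.637] 1.1577551743654748
2936 0.08476426464219936 ((493.16748046875, -187.2294921875), (56.64038848876953, 56.734840393066406), 23.28076171875)
pipe ((493.03509521484375, -187.17532348632812), (110.43302154541016, 130.10374450683594), 23.2593994140625)
bore_mouth 0.91 [ 0.4766 -0.1826  0.0452] [[317.0, 217.0]]
valve 0.82 [ 0.4746 -0.1821  0.0444] [[316.0, 214.0]]
```

View pics/v1.png

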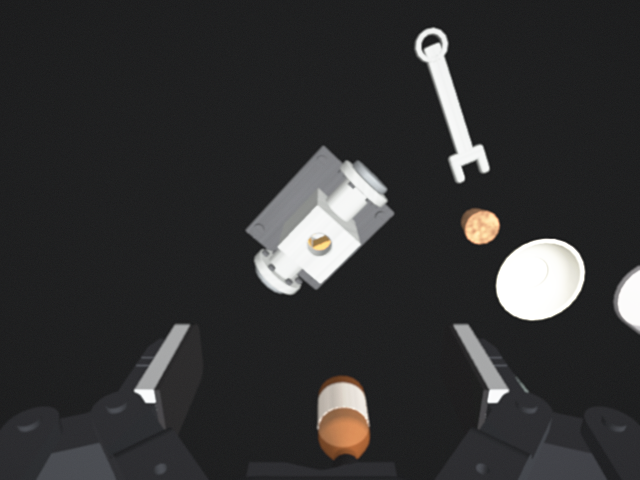

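Converted, -99 mm is -0.165, -90 mm is -0.15, 96 degrees is 0.2667.

Request:
move_arm([
  [[0,0,0.0222],[-0.015,0,0],85],
  [[0,0,0.0444],[-0.03,0,0],85],
  [[0,0,0.0667],[-0.045,0,0],85],
  [[0,0,0.0889],[-0.06,0,0],85],
  [[0,0,0.1111],[-0.075,0,0],85],
  [[0,0,0.1333],[-0.09,0,0],85],
  [[0,0,0.1556],[-0.105,0,0],85],
  [[0,0,0.1778],[-0.12,0,0],85],
  [[0,0,0.2],[-0.135,0,0],85],
  [[0,0,0.2222],[-0.15,0,0],85],
  [[0,0,0.2444],[-0.165,-0.0017,0],85],
  [[0,0,0.2667],[-0.165,-0.0033,0],85],
])

```text
t: 4.75
tool_pos: [0.5354, -0.205, 0.2994]
tcp_rot: [0.866, 0.501, 0.0, 0.0]
ft_force: [0.1, -0.4, -0.1]
width: 0.992
gripper_force: 0.0
```

Converted, 84 degrees is 0.2333.

Request:
move_arm([
  [[0,0,0.0222],[0,0,0],85],
  [[0,0,0.0444],[0,0,0],85],
  [[0,0,0.0667],[0,0,0],85],
  [[0,0,0.0889],[0,0,0],85],
  [[0,0,0.1111],[0,0,0],85],
  [[0,0,0.1333],[0,0,0],85],
  [[0,0,0.1556],[0,0,0],85],
  [[0,0,0.1778],[0,0,0],85],
  [[0,0,0.2],[0,0,0],85],
  [[0,0,0.2222],[0,0,0],85],
  [[0,0,0.2333],[0,0,0],85],
  [[0,0,0.2333],[0,0,0],85],
])

```text
t: 5.95
tool_pos: [0.5346, -0.2047, 0.2996]
tcp_rot: [0.979, -0.205, -0.0, -0.0]
ft_force: [-0.8, -0.4, 0.4]
width: 0.998
gripper_force: 0.0
```

```bash
python3 v.py v2.png; python3 -c "
import cv2,numpy as np
a=cv2.imread('pics/v1.png')[213:273,289:349];b=cv2.imread('pics/v2.png')
print(b.shape)
from h import *
u,v=proj('wrist',[.493,-.187,.085])[0].astype(int)
b=b[v-30:v+30,u-30:u+30]
cv2.imwrite('pics/bores.png',np.hstack([cv2.resize(x,(400,400),interpolation=cv2.INTER_CUBIC) for x in (a,b)]))"
```

```text
[ 0.53459154 -0.20466898  0.29957279] [-0.47   0.341  1.335  0.     1.466  1.514] -1.9835558733393979
2981 0.08486828269216962 ((492.9035339355469, -188.68136596679688), (56.5897102355957, 56.39223098754883), 23.831220626831055)
pipe ((492.6551208496094, -188.80397033691406), (110.46295928955078, 130.34854125976562), 23.512758255004883)
bore_mouth 0.85 [ 0.508  -0.1895  0.0467] [[317.0, 211.0]]
valve 0.87 [ 0.5036 -0.1909  0.0474] [[320.0, 214.0]]
(480, 640, 3)
```

View pics/bores.png

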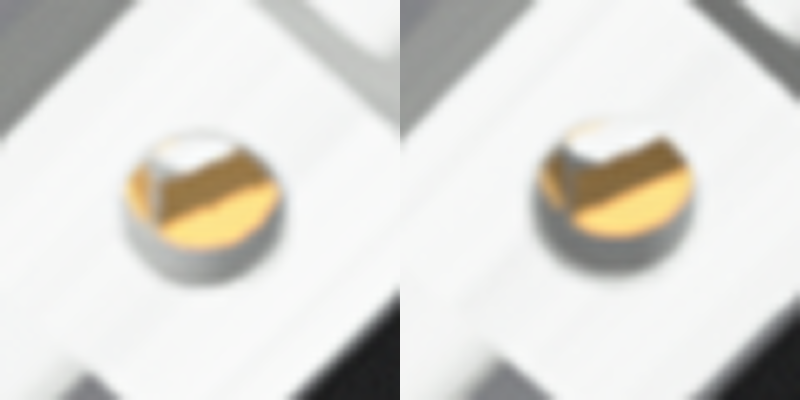

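```bash
python3 - <<'E'
from h import *
u,v=proj('wrist',[.493,-.187,.085])[0].astype(int)
B=ray_pts("wrist",np.array([(172,210),(290,172)])*.15+[u-30,v-30],z=.067)
P=bot.camera_params("wrist")
# view 1: same camera in tool frame, rebuild pose
p,Rt=pose(); Rc=np.array(P["R"]);t=np.array(P["t"]); c=Rt.inv().apply(-Rc.T@t-p); M=Rc@Rt.as_matrix()
p1=np.array([.44447,-.16353,.29946]); y=np.array([np.cos(1.1578),np.sin(1.1578),0]);z=np.array([0,0,-1.]);R1=np.c_[np.cross(y,z),y,z]
Rc1=M@R1.T; P1=dict(P,R=Rc1,t=-Rc1@(p1+R1@c))
A=ray_pts("wrist",np.array([(160,222),(275,187)])*.15+[289,213],z=.067,P=P1)
for X in (A,B):
    d=X[1]-X[0]; print(X.round(4).tolist(),np.linalg.norm(d),np.degrees(np.arctan2(d[1],d[0]))%180)
    n=np.array([-d[1],d[0]])/np.linalg.norm(d[:2]); print("edge offset from axis",n@(X[0,:2]-[.4929,-.188]))
go([0.584,0.207,0.30],yawy())
E
```

```text
[[0.4981, -0.1952, 0.067], [0.4999, -0.1772, 0.067]] 0.018076685721786057 84.28929390224904
edge offset from axis -0.005865480433889475
[[0.4881, -0.1799, 0.067], [0.4866, -0.1983, 0.067]] 0.018495477228477664 85.32927748812925
edge offset from axis -0.005403781519471922
turn [-0.  0.  0.] shift [-118.8 -397.7   -0.4] rows>= 8.3
```

The slot is visible at about 84.8° in world yaw. Both views agree, so I know the entry angle. Next I'll look at the key from the opposite yaw to cancel the camera bias.

Converted, -398 mm is -0.6633, -114 mm is -0.19.

Request:
move_arm([
  [[0,0,0],[-0.0217,-0.07,0],85],
  [[0,0,0],[-0.0433,-0.1433,0],85],
  [[0,0,0],[-0.065,-0.2183,0],85],
  [[0,0,0],[-0.0883,-0.2933,0],85],
  [[0,0,0],[-0.11,-0.3683,0],85],
  [[0,0,0],[-0.1317,-0.4433,0],85],
  [[0,0,0],[-0.155,-0.5183,0],85],
  [[0,0,0],[-0.175,-0.5867,0],85],
  [[0,0,0],[-0.19,-0.6333,0],85],
  [[0,0,0],[-0.1983,-0.6633,0],85],
  [[0,0,0],[-0.1983,-0.6633,0],85],
  [[0,0,0],[-0.1983,-0.6633,0],85],
])

```text
t: 7.3
tool_pos: [0.585, 0.2062, 0.2995]
tcp_rot: [0.979, -0.204, -0.0, 0.0]
ft_force: [0.0, -0.6, -0.0]
width: 0.989
gripper_force: 0.0
```

```bash
python3 k.py; python3 - <<'E'
from h import *
print(bot.state()["t"],bot.state()["joints"].round(3))
go([.5415,.2255,.20],np.radians(-66))
E
```

```text
0.1 946 [0.5437 0.2245 0.1089] 0.1096 ((542.0668334960938, 225.02313232421875), (52.07859420776367, 14.618932723999023), 25.181310653686523)
0.045 5569 [0.5477 0.223  0.0563] 0.0561 ((541.68798828125, 225.32984924316406), (84.984619140625, 86.3491439819336), 74.0517578125)
grip axis yaw -155.7270078145298
7.35 [ 0.242  0.415  1.216 -0.     1.51   2.226]
turn [ 3.000e-02  1.000e-02 -4.765e+01] shift [-47.8  -0.7  99.6] rows>= 5.5
```

Converted, 224.5 mm is 0.3742, -47.4 mm is -0.079, -48 degrees is -0.1333.

Request:
move_arm([
  [[0,0,-0.0222],[-0.015,0,0.0333],85],
  [[0,0,-0.0444],[-0.0333,0,0.0667],85],
  [[0,0,-0.0667],[-0.05,0,0.1],85],
  [[0,0,-0.0889],[-0.0667,0,0.1333],85],
  [[0,0,-0.1111],[-0.075,0,0.1583],85],
  [[0,0,-0.1333],[-0.079,-0.0012,0.1833],85],
  [[0,0,-0.1333],[-0.079,-0.0012,0.225],85],
  [[0,0,-0.1333],[-0.079,-0.0012,0.2667],85],
  [[0,0,-0.1333],[-0.079,-0.0012,0.3083],85],
  [[0,0,-0.1333],[-0.079,-0.0012,0.3417],85],
  [[0,0,-0.1333],[-0.079,-0.0012,0.3633],85],
  [[0,0,-0.1333],[-0.079,-0.0012,0.3742],85],
])

```text
t: 8.55
tool_pos: [0.5418, 0.2253, 0.0743]
tcp_rot: [0.978, 0.21, -0.001, 0.0]
ft_force: [0.1, 1.3, 0.9]
width: 0.993
gripper_force: 0.0
```

```bash
python3 - <<'E'
from h import *
print(bot.state()["ft_force"],np.degrees(yawy())); go([.5418,.2258,.075],np.radians(-65.6))
E
```

```text
[0.05789701 1.28531316 0.94677441] -65.70637767414004
turn [-0.    0.06 -0.11] shift [ 0.2 -0.4 -0.7] rows>= 0.0
```

Converted, -6 mm is -0.01, -2 mm is -0.0033.

Request:
move_arm([
  [[0,0,0],[0,-0.0007,0],40],
  [[0,0,0],[0,-0.0007,0],20],
  [[0,0,0],[0,-0.0007,0],5],
  [[0,0,0],[0,-0.0007,0],5],
  [[0,0,0],[0,-0.0007,0],5],
  [[0,0,0],[0,-0.0007,0],5],
  [[0,0,0],[0,-0.0007,0],5],
  [[0,0,0],[0,-0.0007,0],5],
  [[0,0,0],[0,-0.0007,-0.0033],5],
  [[0,0,0],[0,-0.0007,-0.01],5],
])

```text
t: 9.55
tool_pos: [0.5414, 0.2266, 0.081]
tcp_rot: [0.977, 0.211, -0.0, 0.0]
ft_force: [-0.4, -0.3, -2.7]
width: 0.141
gripper_force: 58.7
```

Converted, -120 mm is -0.2, -115 mm is -0.1917.

Request:
move_arm([
  [[0,0,0],[0,0,-0.0333],5],
  [[0,0,0],[0,0,-0.075],5],
  [[0,0,0],[0,0,-0.125],5],
  [[0,0,0],[0,0,-0.1667],5],
  [[0,0,0],[0,0,-0.1917],5],
  [[0,0,0],[0,0,-0.2],5],
  [[0,0,0],[0,0,-0.2],5],
])

```text
t: 10.25
tool_pos: [0.5418, 0.2267, 0.2014]
tcp_rot: [0.978, 0.211, 0.0, -0.0]
ft_force: [0.1, -0.1, -2.4]
width: 0.143
gripper_force: 58.9
```

```bash
python3 - <<'E'
from h import *
s=bot.state();print(s["tool_pos"],s["ft_force"],s["joints"].round(3)); go([.4929,-.188,.185],np.radians(-5.2))
p=s["tool_pos"]
im,d,u,v,X=cloud("wrist"); save(im,"held.png")
for n in("key","key_grip"):
  for o in bot.look_for("wrist",n): print(n,round(o["conf"],2),np.array(o["at"])-p,proj("wrist",o["at"]).round())
E
```

```text
[0.54179102 0.22671338 0.20138679] [ 0.09599807 -0.14712046 -2.39632973] [ 0.295  0.443  1.446 -0.     1.252  1.44 ]
turn [ 3.000e-02 -3.000e-02 -6.045e+01] shift [-215.6  357.7   16.3] rows>= 8.4
key 0.84 [0.00850898 0.00268662 0.03151321] [[322. 312.]]
key 0.62 [ 0.00320898  0.11318662 -0.10808679] [[161. 148.]]
key 0.57 [-0.11079102  0.03028662 -0.11928679] [[225. 328.]]
key_grip 0.9 [ 0.00650898 -0.00081338  0.03241321] [[329. 321.]]
key_grip 0.72 [-0.11099102  0.02958662 -0.12088679] [[226. 328.]]
key_grip 0.67 [ 0.00500898  0.11348662 -0.10778679] [[161. 145.]]
```

View pics/held.png

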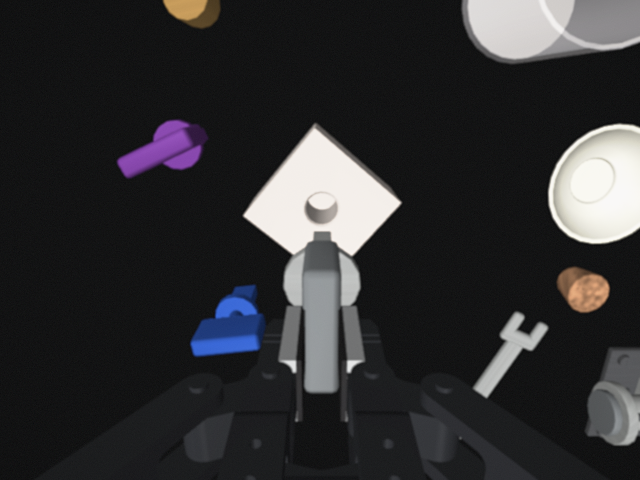

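```bash
python3 - <<'E'
from h import *
p,R=pose(); im,d,u,v,X=cloud("wrist")
T=R.inv().apply(X-p)
for a,b in ((-.040,-.030),(.007,.014)):
    m=(abs(T[:,1])<.03)&(abs(T[:,0])<.045)&(T[:,2]>a)&(T[:,2]<b)
    if a<0: m&=abs(T[:,1])<.009
    print(m.sum(),np.median(T[m],0).round(4),T[m].min(0).round(4),T[m].max(0).round(4),rect(T[m]))
E
```

```text
4615 [ 0.0056  0.0006 -0.0339] [-0.0261 -0.009  -0.04  ] [ 0.0265  0.009  -0.03  ] ((0.28470611572265625, -0.5277776718139648), (52.19749069213867, 17.972652435302734), 2.960963010787964)
1563 [0.0016 0.0092 0.012 ] [-0.0121 -0.0168  0.0101] [0.016  0.0184 0.0139] ((1.956033706665039, 0.843505859375), (28.046133041381836, 35.226043701171875), 0.14061488211154938)
```

Converted, 357.7 mm is 0.5962, 352 mm is 0.5867, -60.5 degrees is -0.1681.

Request:
move_arm([
  [[0,0,-0.0167],[-0.03,0.05,0],5],
  [[0,0,-0.0333],[-0.07,0.1167,0],5],
  [[0,0,-0.05],[-0.11,0.1833,0],5],
  [[0,0,-0.0667],[-0.15,0.25,0],5],
  [[0,0,-0.0833],[-0.19,0.3167,0],5],
  [[0,0,-0.1],[-0.23,0.3833,0],5],
  [[0,0,-0.1167],[-0.27,0.45,0],5],
  [[0,0,-0.1333],[-0.3067,0.51,0],5],
  [[0,0,-0.15],[-0.3367,0.56,0.0083],5],
  [[0,0,-0.1681],[-0.3533,0.5867,0.0167],5],
  [[0,0,-0.1681],[-0.3593,0.5962,0.0267],5],
  [[0,0,-0.1681],[-0.3593,0.5962,0.0267],5],
])

```text
t: 11.65
tool_pos: [0.4921, -0.1882, 0.1838]
tcp_rot: [0.74, 0.673, -0.0, -0.001]
ft_force: [0.4, 0.1, -2.0]
width: 0.135
gripper_force: 59.0
```

```bash
python3 - <<'E'
from h import *
s=bot.state();print(s["tool_pos"],s["ft_force"],s["moment"],s["joints"].round(3)); go([.4929,-.188,.148],np.radians(-5.2))
E
```

```text
[ 0.49206898 -0.18823699  0.1838435 ] [ 0.38105385  0.05795254 -1.95930978] [ 0.03766197 -0.00250359 -0.01038642] [-0.479  0.381  1.612  0.     1.152 -0.385]
turn [-0.12 -0.05 -0.18] shift [ 0.3  0.9 35.8] rows>= 0.7
```

Converted, 34 mm is 0.0567, 28 mm is 0.0467.

Request:
move_arm([
  [[0,0,0],[0.0003,0.001,0.025],5],
  [[0,0,0],[0.0003,0.001,0.0467],5],
  [[0,0,0],[0.0003,0.001,0.0567],5],
  [[0,0,0],[0.0003,0.001,0.0567],5],
])

```text
t: 12.05
tool_pos: [0.4931, -0.1868, 0.1505]
tcp_rot: [0.738, 0.674, -0.0, -0.001]
ft_force: [-0.3, 0.4, -2.8]
width: 0.136
gripper_force: 59.0
```

```bash
python3 - <<'E'
from h import *
T=[]
for i in range(6):
    s=bot.state(); T.append(s["tool_pos"]); bot.snapshot("wrist")
print(np.array(T).round(4)); m=np.mean(T,0); print(m,s["ft_force"],s["moment"],np.degrees(yawy()))
s["tool_pos"]=m; go([.4929,-.188,.1473],np.radians(-5.2),s)
E
```

```text
[[ 0.4931 -0.1868  0.1505]
 [ 0.4935 -0.1872  0.1511]
 [ 0.4937 -0.1875  0.1515]
 [ 0.4938 -0.1877  0.1517]
 [ 0.4938 -0.1878  0.1517]
 [ 0.4938 -0.1879  0.1517]]
[ 0.49361143 -0.18749542  0.15134225] [ 0.16574892 -0.33016044 -3.32589087] [ 0.02957804 -0.04114038  0.00473899] -5.160209369629727
turn [0.05 0.02 0.04] shift [-0.6 -0.7  4. ] rows>= 0.1
```

Converted, 7 mm is 0.0117, 6 mm is 0.01.

Request:
move_arm([
  [[0,0,0],[-0.0002,-0.0015,0],5],
  [[0,0,0],[-0.0002,-0.0015,0.0033],5],
  [[0,0,0],[-0.0002,-0.0015,0.0067],5],
  [[0,0,0],[-0.0002,-0.0015,0.0083],5],
  [[0,0,0],[-0.0002,-0.0015,0.01],5],
  [[0,0,0],[-0.0002,-0.0015,0.0117],5],
  [[0,0,0],[-0.0002,-0.0015,0.0117],5],
  [[0,0,0],[-0.0002,-0.0015,0.0117],5],
])

```text
t: 13.15
tool_pos: [0.4925, -0.188, 0.1441]
tcp_rot: [0.738, 0.675, -0.0, -0.0]
ft_force: [0.1, 0.2, -1.7]
width: 0.14
gripper_force: 59.0
```

Request:
move_arm([
  [[0,0,0],[0,0,0.0017],5],
  [[0,0,0],[0,0,0.0033],5],
  [[0,0,0],[0,0,0.005],5],
  [[0,0,0],[0,0,0.005],5],
  [[0,0,0],[0,0,0.005],5],
])

```text
t: 13.65
tool_pos: [0.4925, -0.188, 0.1411]
tcp_rot: [0.738, 0.675, -0.0, -0.0]
ft_force: [0.6, -1.0, -2.5]
width: 0.136
gripper_force: 59.0
```

Converted, 10 mm is 0.0167, 8 mm is 0.0133.

Request:
move_arm([
  [[0,0,0],[0,0,0.0033],5],
  [[0,0,0],[0,0,0.0067],5],
  [[0,0,0],[0,0,0.01],5],
  [[0,0,0],[0,0,0.0133],5],
  [[0,0,0],[0,0,0.0167],5],
  [[0,0,0],[0,0,0.0167],5],
  [[0,0,0],[0,0,0.0167],5],
])

```text
t: 14.35
tool_pos: [0.4925, -0.188, 0.1311]
tcp_rot: [0.738, 0.675, -0.0, -0.0]
ft_force: [-0.0, 0.1, -2.8]
width: 0.138
gripper_force: 59.0
```

```bash
python3 - <<'E'
from h import *
s=bot.state();print(s["tool_pos"],s["ft_force"],s["moment"],np.degrees(yawy()))
E
```

```text
[ 0.49251486 -0.18798069  0.13105684] [-0.04008837  0.07676337 -2.80960888] [ 0.01385786 -0.02680313  0.01012681] -5.150710270691406
```

Clean so far. Next I'll feel for the spindle in small steps.

Converted, 6 mm is 0.01, 4.5 mm is 0.0075.

Request:
move_arm([
  [[0,0,0],[0,0,0.0025],5],
  [[0,0,0],[0,0,0.005],5],
  [[0,0,0],[0,0,0.0075],5],
  [[0,0,0],[0,0,0.01],5],
  [[0,0,0],[0,0,0.01],5],
  [[0,0,0],[0,0,0.01],5],
])

```text
t: 14.95
tool_pos: [0.4925, -0.1879, 0.125]
tcp_rot: [0.738, 0.675, -0.0, -0.0]
ft_force: [1.0, -0.3, -3.8]
width: 0.139
gripper_force: 58.9
```

Converted, 4 mm is 0.0067, 3 mm is 0.005.

Request:
move_arm([
  [[0,0,0],[0,0,0.0017],5],
  [[0,0,0],[0,0,0.0033],5],
  [[0,0,0],[0,0,0.005],5],
  [[0,0,0],[0,0,0.0067],5],
  [[0,0,0],[0,0,0.0067],5],
  [[0,0,0],[0,0,0.0067],5],
])

```text
t: 15.55
tool_pos: [0.4926, -0.188, 0.1211]
tcp_rot: [0.738, 0.675, 0.0, 0.0]
ft_force: [-0.3, -0.3, 0.6]
width: 0.139
gripper_force: 59.3
```

```bash
cat > f.py <<'E'
from h import *
F=[];M=[]
for i in range(6):
    bot.snapshot("wrist"); s=bot.state(); F.append(s["ft_force"]);M.append(s["moment"])
print(s["t"],np.round(s["tool_pos"],4),"F",np.mean(F,0).round(2),np.std(F,0).round(2),"M",np.mean(M,0).round(3),"yaw",np.degrees(yawy()).round(2))
E
python3 f.py
```

```text
15.85 [ 0.4925 -0.188   0.1211] F [ 0.48  0.25 -0.29] [0.47 0.51 0.34] M [ 0.029 -0.089  0.039] yaw -5.15
```

Converted, 2 mm is 0.0033, 1.4 mm is 0.0023.

Request:
move_arm([
  [[0,0,0],[0,0,0.0012],5],
  [[0,0,0],[0,0,0.0023],5],
  [[0,0,0],[0,0,0.0033],5],
  [[0,0,0],[0,0,0.0033],5],
])

```text
t: 16.25
tool_pos: [0.4925, -0.188, 0.119]
tcp_rot: [0.738, 0.675, -0.0, -0.0]
ft_force: [0.3, -0.2, 0.4]
width: 0.14
gripper_force: 59.4
```

```bash
python3 f.py
```

```text
16.55 [ 0.4925 -0.188   0.1191] F [ 0.32 -0.09  0.91] [0.41 0.34 0.41] M [ 0.032 -0.104  0.056] yaw -5.15
```

```bash
python3 - <<'E'
from h import *
p,R=pose(); im,d,u,v,X=cloud("wrist"); save(im,"in1.png")
T=R.inv().apply(X-p)
for a,b in ((-.045,-.025),(.0,.018)):
    m=(abs(T[:,1])<.018)&(abs(T[:,0])<.045)&(T[:,2]>a)&(T[:,2]<b)
    if a<0: m&=abs(T[:,1])<.005
    z=T[m,2]; h=np.histogram(z,bins=np.arange(a,b+.001,.001)); print([(round(e,3),int(c)) for c,e in zip(h[0],h[1]) if c>20])
m=(abs(X[:,0]-.493)<.05)&(abs(X[:,1]+.188)<.05)&(X[:,2]>.08)&(X[:,2]<.12)
h=np.histogram(X[m,2],bins=np.arange(.08,.12,.001)); print([(round(e,3),int(c)) for c,e in zip(h[0],h[1]) if c>20])
E
```

```text
[(np.float64(-0.036), 132), (np.float64(-0.035), 1546), (np.float64(-0.034), 1470), (np.float64(-0.033), 185), (np.float64(-0.032), 60), (np.float64(-0.031), 27), (np.float64(-0.03), 33), (np.float64(-0.029), 32), (np.float64(-0.028), 32), (np.float64(-0.027), 29), (np.float64(-0.026), 24)]
[(np.float64(0.01), 64), (np.float64(0.011), 744), (np.float64(0.012), 658), (np.float64(0.013), 88), (np.float64(0.014), 24), (np.float64(0.015), 25), (np.float64(0.016), 28), (np.float64(0.017), 22)]
[(np.float64(0.08), 58), (np.float64(0.081), 54), (np.float64(0.082), 78), (np.float64(0.083), 629), (np.float64(0.084), 3205), (np.float64(0.085), 2228), (np.float64(0.086), 157), (np.float64(0.101), 22), (np.float64(0.102), 24), (np.float64(0.103), 29), (np.float64(0.104), 22), (np.float64(0.105), 76), (np.float64(0.106), 620), (np.float64(0.107), 788), (np.float64(0.108), 78)]
```

View pics/in1.png

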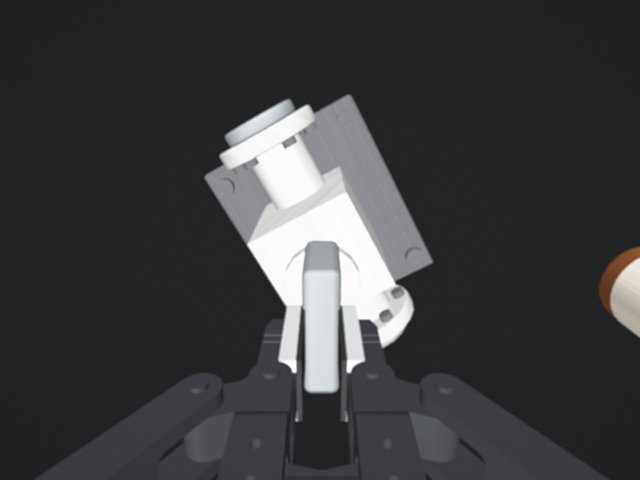

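The key is straight. Its foot is at about 0.0575 m, below the spindle's fullest yield, so the tang is in the slot. I'll carry on down.

Converted, 4 mm is 0.0067, 3 mm is 0.005.

Request:
move_arm([
  [[0,0,0],[0,0,0.0017],5],
  [[0,0,0],[0,0,0.0033],5],
  [[0,0,0],[0,0,0.005],5],
  [[0,0,0],[0,0,0.0067],5],
  [[0,0,0],[0,0,0.0067],5],
])

```text
t: 17.1
tool_pos: [0.4925, -0.188, 0.115]
tcp_rot: [0.738, 0.675, -0.0, -0.0]
ft_force: [1.3, -0.4, 2.9]
width: 0.137
gripper_force: 59.6
```

```bash
python3 f.py
```

```text
17.4 [ 0.4925 -0.188   0.1151] F [0.31 0.53 2.48] [0.43 0.24 0.5 ] M [ 0.031 -0.082  0.059] yaw -5.15
```

```bash
cat > kz.py <<'E'
from h import *
p,R=pose(); im,d,u,v,X=cloud("wrist")
T=R.inv().apply(X-p)
m=(abs(T[:,1])<.005)&(abs(T[:,0])<.024)&(T[:,2]>-.045)&(T[:,2]<-.025)
print("grip top rel",np.median(T[m,2]),"mid x",T[m,0].min(),T[m,0].max())
c=np.polyfit(T[m,0],T[m,2],1); print("tilt about tool y (rad)",c[0])
m=(np.hypot(X[:,0]-.493,X[:,1]+.188)<.035)&(X[:,2]>.089)&(X[:,2]<p[2]-.006); print("collar top z",np.median(X[m,2]),m.sum(),"=> foot",np.median(X[m,2])-.05)
E
python3 kz.py
```

```text
grip top rel -0.034018086589310284 mid x -0.02393717560737348 0.023992759798639136
tilt about tool y (rad) 0.0010287948631455485
collar top z 0.1030313360517269 1680 => foot 0.0530313360517269
```

Converted, 2 mm is 0.0033, 1 mm is 0.0017, -2 degrees is -0.0056.

Request:
move_arm([
  [[0,0,-0.0028],[0,0,0],5],
  [[0,0,-0.0056],[0,0,0],5],
  [[0,0,-0.0056],[0,0,0],5],
  [[0,0,-0.0056],[0,0,0.0017],5],
  [[0,0,-0.0056],[0,0,0.0033],5],
  [[0,0,-0.0056],[0,0,0.0033],5],
])

```text
t: 18.05
tool_pos: [0.4924, -0.1879, 0.1129]
tcp_rot: [0.726, 0.687, -0.0, -0.0]
ft_force: [0.2, -1.2, -2.7]
width: 0.136
gripper_force: 59.0
```

```bash
python3 f.py
```

```text
18.35 [ 0.4925 -0.1879  0.1131] F [ 0.26  0.   -3.14] [0.54 0.31 0.43] M [ 0.001 -0.094  0.006] yaw -3.15
```

The friction is gone at this yaw. Going home.

Converted, 6.7 mm is 0.0112, 6 mm is 0.01.

Request:
move_arm([
  [[0,0,0],[0,0,0.0025],5],
  [[0,0,0],[0,0,0.005],5],
  [[0,0,0],[0,0,0.0075],5],
  [[0,0,0],[0,0,0.01],5],
  [[0,0,0],[0,0,0.0112],5],
  [[0,0,0],[0,0,0.0112],5],
])

```text
t: 18.95
tool_pos: [0.4925, -0.1879, 0.1062]
tcp_rot: [0.726, 0.687, -0.0, -0.0]
ft_force: [0.9, 0.3, -2.9]
width: 0.139
gripper_force: 58.9
```

```bash
python3 f.py; python3 kz.py
```

```text
19.25 [ 0.4925 -0.188   0.1064] F [ 0.86  0.17 -3.38] [0.76 0.18 0.27] M [ 0.005 -0.115  0.02 ] yaw -3.15
grip top rel -0.03402606593565606 mid x -0.02394840882765142 0.02399937407029773
tilt about tool y (rad) 0.0006435422387710549
collar top z 0.0943397330360197 1640 => foot 0.04433973303601969
```

Request:
move_arm([
  [[0,0,0],[0,0,0.0008],5],
  [[0,0,0],[0,0,0.0017],5],
  [[0,0,0],[0,0,0.0022],5],
  [[0,0,0],[0,0,0.0022],5],
])

```text
t: 19.7
tool_pos: [0.4925, -0.188, 0.105]
tcp_rot: [0.726, 0.687, -0.0, -0.0]
ft_force: [0.5, -0.6, -3.4]
width: 0.14
gripper_force: 59.0
```

```bash
python3 f.py
```

```text
20.0 [ 0.4925 -0.188   0.1051] F [ 0.53 -0.07 -2.85] [0.37 0.4  0.31] M [ 0.022 -0.136 -0.014] yaw -3.15
```

Converted, 0.8 mm is 0.0013, 0.4 mm is 0.0007.

Request:
move_arm([
  [[0,0,0],[0,0,0.0007],5],
  [[0,0,0],[0,0,0.0013],5],
  [[0,0,0],[0,0,0.0013],5],
  [[0,0,0],[0,0,0.0013],5],
])

```text
t: 20.4
tool_pos: [0.4928, -0.1881, 0.1048]
tcp_rot: [0.726, 0.687, 0.0, 0.0]
ft_force: [0.4, 0.8, 6.2]
width: 0.139
gripper_force: 60.1
```

```bash
python3 f.py; python3 kz.py
```

```text
20.7 [ 0.4928 -0.1881  0.1048] F [-0.01  1.27  6.58] [0.48 0.25 0.32] M [ 0.24   0.087 -0.004] yaw -3.15
grip top rel -0.03401737996545349 mid x -0.023973022964126234 0.023968181944139716
tilt about tool y (rad) 0.0007428931030145851
collar top z 0.0927245255641745 1599 => foot 0.0427245255641745
```

Home: the collar is seated under about 9 N. I'll ease off slightly and turn clockwise.

Converted, -0.5 mm is -0.0008, 28 degrees is 0.0778.

Request:
move_arm([
  [[0,0,0],[0,0,-0.0008],5],
  [[0,0,0.0111],[0,0,-0.0008],5],
  [[0,0,0.0222],[0,0,-0.0008],5],
  [[0,0,0.0333],[0,0,-0.0008],5],
  [[0,0,0.0444],[0,0,-0.0008],5],
  [[0,0,0.0556],[0,0,-0.0008],5],
  [[0,0,0.0667],[0,0,-0.0008],5],
  [[0,0,0.0778],[0,0,-0.0008],5],
  [[0,0,0.0778],[0,0,-0.0008],5],
  [[0,0,0.0778],[0,0,-0.0008],5],
])

```text
t: 21.75
tool_pos: [0.4925, -0.1879, 0.1048]
tcp_rot: [0.87, 0.492, 0.0, 0.0]
ft_force: [-0.2, 0.4, 1.2]
width: 0.138
gripper_force: 59.4
```

```bash
python3 f.py; python3 kz.py
```

```text
22.05 [ 0.4925 -0.188   0.1048] F [0.28 1.01 1.15] [0.36 0.38 0.51] M [ 0.164 -0.103  0.029] yaw -31.12
grip top rel -0.03400183041504473 mid x -0.023930893928102475 0.023997771275780528
tilt about tool y (rad) -0.00035291135694729347
collar top z 0.09281094359075602 1613 => foot 0.04281094359075602
```

Converted, 33 degrees is 0.0917.

Request:
move_arm([
  [[0,0,0.0111],[0,0,0],5],
  [[0,0,0.0222],[0,0,0],5],
  [[0,0,0.0333],[0,0,0],5],
  [[0,0,0.0444],[0,0,0],5],
  [[0,0,0.0556],[0,0,0],5],
  [[0,0,0.0667],[0,0,0],5],
  [[0,0,0.0778],[0,0,0],5],
  [[0,0,0.0861],[0,0,0],5],
  [[0,0,0.0917],[0,0,0],5],
  [[0,0,0.0917],[0,0,0],5],
])

```text
t: 23.1
tool_pos: [0.4925, -0.1879, 0.1048]
tcp_rot: [0.975, 0.223, 0.0, -0.0]
ft_force: [0.7, 1.6, 0.7]
width: 0.139
gripper_force: 59.6
```

```bash
python3 f.py; python3 kz.py
```

```text
23.4 [ 0.4925 -0.188   0.1048] F [0.53 1.53 2.19] [0.52 0.43 0.39] M [ 0.28 -0.08  0.06] yaw -64.12
grip top rel -0.03406333943188941 mid x -0.023976465121730826 0.023991858735907704
tilt about tool y (rad) -0.0009521634123290576
collar top z 0.09281025262708728 1614 => foot 0.04281025262708728
```

Converted, 3 degrees is 0.0083.

Request:
move_arm([
  [[0,0,0.0028],[0,0,0],5],
  [[0,0,0.0056],[0,0,0],5],
  [[0,0,0.0083],[0,0,0],5],
  [[0,0,0.0083],[0,0,0],5],
])

```text
t: 23.85
tool_pos: [0.4925, -0.188, 0.1048]
tcp_rot: [0.98, 0.198, 0.0, 0.0]
ft_force: [0.1, 2.0, 2.5]
width: 0.133
gripper_force: 59.6
```

```bash
python3 f.py
```

```text
24.15 [ 0.4925 -0.188   0.1048] F [0.69 1.13 2.37] [0.21 0.36 0.53] M [ 0.25  -0.144  0.07 ] yaw -67.15
```

Converted, 1.5 degrees is 0.0042.

Request:
move_arm([
  [[0,0,0.0028],[0,0,0],5],
  [[0,0,0.0042],[0,0,0],5],
  [[0,0,0.0042],[0,0,0],5],
])

```text
t: 24.45
tool_pos: [0.4926, -0.188, 0.1048]
tcp_rot: [0.983, 0.185, 0.0, 0.0]
ft_force: [0.4, 1.3, 3.3]
width: 0.141
gripper_force: 59.7
```

```bash
python3 f.py
```

```text
24.75 [ 0.4925 -0.188   0.1048] F [1.26 1.   3.04] [0.25 0.44 0.59] M [ 0.244 -0.182  0.097] yaw -68.65
```

Converted, 1 degrees is 0.0028.

Request:
move_arm([
  [[0,0,0.0014],[0,0,0],5],
  [[0,0,0.0028],[0,0,0],5],
  [[0,0,0.0028],[0,0,0],5],
])

```text
t: 25.05
tool_pos: [0.4926, -0.188, 0.1048]
tcp_rot: [0.984, 0.176, 0.0, 0.0]
ft_force: [1.5, 0.9, 3.3]
width: 0.142
gripper_force: 59.7
```

```bash
python3 f.py
```

```text
25.35 [ 0.4925 -0.188   0.1048] F [0.9  1.05 3.05] [0.56 0.67 0.19] M [ 0.235 -0.2    0.1  ] yaw -69.65
```

Converted, 1 degrees is 0.0028.

Request:
move_arm([
  [[0,0,0.0014],[0,0,0],5],
  [[0,0,0.0028],[0,0,0],5],
  [[0,0,0.0028],[0,0,0],5],
])

```text
t: 25.65
tool_pos: [0.4925, -0.188, 0.1048]
tcp_rot: [0.986, 0.168, 0.0, 0.0]
ft_force: [0.7, 1.2, 3.8]
width: 0.138
gripper_force: 59.8
```

```bash
python3 f.py
```

```text
25.95 [ 0.4925 -0.188   0.1048] F [1.5 1.2 3.5] [0.35 0.46 0.47] M [ 0.263 -0.193  0.112] yaw -70.65
```

Converted, 1 degrees is 0.0028.

Request:
move_arm([
  [[0,0,0.0014],[0,0,0],5],
  [[0,0,0.0028],[0,0,0],5],
  [[0,0,0.0028],[0,0,0],5],
])

```text
t: 26.25
tool_pos: [0.4925, -0.188, 0.1048]
tcp_rot: [0.987, 0.159, 0.0, 0.0]
ft_force: [1.6, 0.6, 3.4]
width: 0.141
gripper_force: 59.8
```

```bash
python3 f.py; python3 - <<'E'
from h import *
p,R=pose(); im,d,u,v,X=cloud("wrist")
m=(np.hypot(X[:,0]-.493,X[:,1]+.188)<.04)&(X[:,2]>p[2]+.030)&(X[:,2]<p[2]+.038)
T=R.inv().apply(X-p)
m&=abs(T[:,1])<.012
print("grip",rect(X[m]))
n=(np.hypot(X[:,0]-.493,X[:,1]+.188)<.1)&(X[:,2]>.005)&(X[:,2]<.011); print("plate",rect(X[n]))
E
```

```text
26.55 [ 0.4925 -0.188   0.1048] F [1.23 0.95 4.5 ] [0.53 0.45 0.32] M [ 0.245 -0.215  0.092] yaw -71.65
grip ((492.77386474609375, -186.57740783691406), (51.883663177490234, 23.476436614990234), 10.258434295654297)
plate ((493.2718505859375, -187.87945556640625), (109.9483413696289, 129.86167907714844), 23.360280990600586)
```

```bash
cat > ky.py <<'E'
from h import *
p,R=pose(); im,d,u,v,X=cloud("wrist"); T=R.inv().apply(X-p)
m=(abs(T[:,2]+.0343)<.0025)&(abs(T[:,1])<.015)&(abs(T[:,0])<.027)
b=[(x,(T[k,1].min()+T[k,1].max())/2,np.ptp(T[k,1])) for x in np.arange(-.022,.0221,.004) for k in [m&(abs(T[:,0]-x)<.002)] if k.any()]
b=np.array(b); print((b*1000).round(1).tolist()); g=b[b[:,2]<.017]; s=np.polyfit(g[:,0],g[:,1],1)[0]; ty=np.degrees(yawy())
print("key slope in tool deg",np.degrees(s),"key x yaw ~",ty+90-np.degrees(s))
E
python3 ky.py
```

```text
[[-22.0, 0.8, 12.7], [-18.0, 0.8, 12.6], [-14.0, 0.8, 11.7], [-10.0, 0.8, 11.6], [-6.0, 0.8, 11.5], [-2.0, 0.8, 12.0], [2.0, 0.8, 11.9], [6.0, -0.0, 30.0], [10.0, 0.8, 25.1], [14.0, 0.6, 13.6], [18.0, 0.8, 13.8], [22.0, 0.8, 13.7]]
key slope in tool deg -0.13720375313028976 key x yaw ~ 18.486595395273564
```

Converted, 1 degrees is 0.0028.

Request:
move_arm([
  [[0,0,0.0014],[0,0,0],5],
  [[0,0,0.0028],[0,0,0],5],
  [[0,0,0.0028],[0,0,0],5],
])

```text
t: 26.95
tool_pos: [0.4925, -0.188, 0.1048]
tcp_rot: [0.989, 0.151, 0.0, 0.0]
ft_force: [1.7, 1.2, 4.1]
width: 0.142
gripper_force: 59.8
```

```bash
python3 f.py
```

```text
27.25 [ 0.4925 -0.188   0.1048] F [1.43 0.84 4.07] [0.65 0.46 0.43] M [ 0.264 -0.22   0.134] yaw -72.65
```

Converted, -2 degrees is -0.0056.

Request:
move_arm([
  [[0,0,-0.0028],[0,0,0],5],
  [[0,0,-0.0056],[0,0,0],5],
  [[0,0,-0.0056],[0,0,0],5],
  [[0,0,-0.0056],[0,0,0],20],
  [[0,0,-0.0056],[0,0,0],40],
  [[0,0,-0.0056],[0,0,0],50],
  [[0,0,-0.0056],[0,0,0],50],
  [[0,0,-0.0056],[0,0,0],50],
  [[0,0,-0.0056],[0,0,0],50],
])

```text
t: 28.15
tool_pos: [0.4925, -0.188, 0.1048]
tcp_rot: [0.986, 0.168, -0.0, -0.0]
ft_force: [0.3, 0.8, 0.3]
width: 0.586
gripper_force: 0.0
```

Converted, -195 mm is -0.325, -180 mm is -0.3.

Request:
move_arm([
  [[0,0,0],[0,0,-0.0167],50],
  [[0,0,0],[0,0,-0.05],50],
  [[0,0,0],[0,0,-0.1],50],
  [[0,0,0],[0,0,-0.1667],50],
  [[0,0,0],[0,0,-0.2333],50],
  [[0,0,0],[-0.05,0,-0.3],50],
  [[0,0,0],[-0.0833,0,-0.325],50],
  [[0,0,0],[-0.0833,0,-0.325],50],
  [[0,0,0],[-0.0833,0,-0.325],50],
  [[0,0,0],[-0.0833,0,-0.325],50],
])

```text
t: 29.15
tool_pos: [0.4454, -0.2042, 0.2992]
tcp_rot: [0.986, 0.168, -0.0, -0.0]
ft_force: [-0.4, 0.5, -0.4]
width: 0.588
gripper_force: 0.0
```

```bash
python3 - <<'E'
from h import *
print(pose()[0]); im,d,u,v,X=cloud("wrist"); save(im,"end.png")
near=np.hypot(X[:,0]-.493,X[:,1]+.188)
m=(near<.035)&(X[:,2]>.130)&(X[:,2]<.15); print("grip",np.median(X[m,2]),rect(X[m]))
m=(near<.03)&(X[:,2]>.089)&(X[:,2]<.098); print("collar",np.median(X[m,2]),m.sum())
m=(near<.1)&(X[:,2]>.005)&(X[:,2]<.011); print("plate",rect(X[m]))
E
```

```text
[ 0.44541491 -0.20417324  0.29923544]
grip 0.13825768948236708 ((492.2923583984375, -188.77464294433594), (51.06758499145508, 13.970040321350098), 19.171188354492188)
collar 0.09259033722854157 602
plate ((492.8459777832031, -187.85704040527344), (110.02276611328125, 129.60073852539062), 23.465059280395508)
```

View pics/end.png

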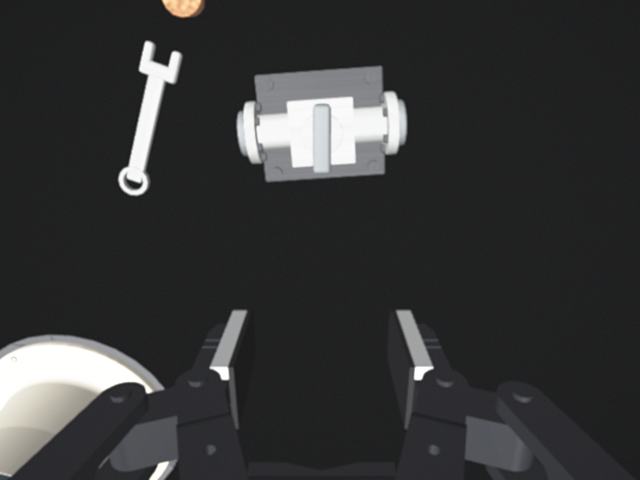

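The key stands upright and home in the valve at (321,137). It is across the pipe within about 4.3° (0.075 rad), the collar is seated and the gripper is clear. Handing in.

```bash
python3 -c "
from station import bot
print(bot.close_job())"
```

```text
the job is handed in; nothing more can be done
None
```

The job is handed in: the key is fully home and released, its grip measured about 0.075 rad from the shut line (limit 0.16), but the stop itself showed only as a slight torque rise (about 0.13 N m) and the hand-in returned no verdict.

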